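# Raise the cam stage under the reading lens and hold it

## Robot

A 6-joint arm with a two-finger parallel gripper is mounted at the origin on a cart in front of the work surface, level with it; the furniture and walls round the work are solid. World frame = base frame: x ahead of the robot, y to its left, z up, the work surface at z = 0. Lengths are in m, angles in rad, forces in N, time in s.
With the tool pointing down it reaches from about 0.3 to 0.775 m from the base axis. Payload 14.6 kg.
Tool frame: the origin (TCP) lies midway between the tips of the shut fingers; the grasp point (between the pads) lies 19 mm behind it; z points along the fingers, x is the direction in which the jaws open and shut, and the axes are right-handed (so a half turn about z gives the same grasp; the last joint's range is limited). The gripper opens to 85 mm and grips with 20 to 120 N. Pads are 22 mm wide; open, the fingers measure 114 mm over their backs; the gripper's body (76 mm by 85 mm) begins 54 mm behind the grasp point. The pads swing forward as they close: fully open they stand 13 mm farther back than shut.
Start: joints at [-1.313, 0.3, 1.521, -0, 1.321, -0.067], TCP at [0.176, -0.521, 0.231] pointing down, gripper open.
Joint ranges: [-3.03, 3.03], [-0.79, 2.21], [0.23, 2.52], [-1.04, 4.18], [0, 3.07], [-2.55, 2.55]. Speed limits (rad/s): [2.22, 2.22, 2.57, 3.14, 3.14, 3.14].

## Interface

Orientations are given as a unit quaternion [w, x, y, z].
In Python, from plant import status, capture, workorder, search_frame, trace gives the robot as it stands.
- The arm moves only by the tool step_arm, never from a script. Its argument "targets" is a list of rows, each a list of 6 numbers: the shift along the tool's x, y, z in m, then the turn, a rotation vector about the tool's x, y, z in degrees. A call has 1 to 8 rows; each row is the pose to reach, as a shift and turn from the pose measured when the call began, along the tool's axes at that moment; what a row does not reach only later rows make up. A row lasts 1/12 s, in which the tool goes at most 41.7 mm and 7.16 degrees, less where a joint would pass 70% of its speed; a pose out of reach is approached as far as the arm can. A call with a gripper value outside its range is refused whole. "claw" is the opening, from -1 (shut) to 1 (fully open), set as the call begins (left out, the last holds). The fingers move at their own pace and stop on an object; the grip force is fixed at half the most. Time passes only in rows, so rows that repeat a pose let the fingers close. It gives the time, the measured TCP pose, the force and the opening at its end, in the units of the state.
- status.read_state(): the state, without advancing time (a new reading comes with each control period).
- capture(name): name is "scene" or "top"; returns a dict with "color" (384x512x3 uint8, blue, green, red), "fx", "fy", "cx", "cy" (pixels), "rvec" (rotation vector, rad) and "tvec" (3), from world to camera coordinates, as OpenCV has them. Camera axes: x right, y down, z forward; pixel columns grow to the right and rows downward; lengths in m; the calibration is good to about 2 mm. A picture is of the moment at which its call begins. There is no depth.
- workorder.job_done(): hands the job in, once; it reports no verdict.
Trained networks look in a picture, given as the dict that the camera call returned (one of the last four; its "shot" number tells which), for a name from the list of things; names that differ only in an ending like _2 or _b are one class to them, and where a whole thing is asked for, a point or a joint stands for the part that bears it (a point fixed in the world has none). Each returns a list of dicts, best first, with "confidence" (0 to 1); they miss things now and then, are a little off and sometimes report something else, mostly with a low value. They report only what shows in the picture. A call takes as long as a camera call. They do not tell look-alikes from the thing itself.
- search_frame(label, picture): "centre" ([x, y, z] in m, in world coordinates, good to about 4 mm: the middle of the surface that is visible of it).
- trace(label, picture): "pixels" (384x512 bool, what is visible of it).
The state is a dict: "clock": time; "joints": joint angles; "joint_velocities": joint speeds; "effort": joint torques, N m; "eef_pos": TCP position; "orientation": TCP orientation; "contact_force": force on the tool from outside, world axes, zero at the start; "moment": the same for the moment, N m; "opening": opening from 0.0 (shut) to 1.0 (fully open).
Only numpy, scipy, OpenCV 4.12 (cv2) and the standard library are available. Lean on these libraries where they do the work, as an engineer would, in place of code of your own. Each camera call takes 0.05 s, during which the arm holds its last target. There are 200 camera calls.

## Task

Fit the loose steel lever bar, short end down, fully into the hole in the hub at the end of the cam shaft. Then swing the bar over towards the side where the robot stands until the cam has lifted the little stage with its petri dish to the highest point (if swung farther, the stage sinks again). The shaft springs back if let go, so finish while still holding the bar there; keep the dish on the stage and leave the jar, the brass weight and the rubber bung where they are.

Things in the scene. Friction and masses are not known exactly. Their poses are not given: they have to be found in the camera images.
- lift_stand: Cam lift fixed to the desk: grey base 150x200x12 mm, two bearings (75 mm high), shaft, eccentric disc, stage, and on a rear left column a black lens 56 mm across, 174-199 mm above the desk, over the stage. Origin at desk level under the shaft, 35 mm to -y of the base's centre; z up; the shaft lies along y, 55 mm above the desk; -x is the robot's side, to which the bar swings.
- cam (a joint): Turn of the shaft, rad: 0 at the start (hub hole upright, at its stop), growing as the bar leans to the lift stand's -x side; end stop 1.6. The stage is highest at 1.1 (bar 63 degrees from upright); 13.5 mm lower at 0, 1 mm lower 0.27 rad either side. A spring turns it back to 0 with 0.12 N m at 0 and 0.25 N m at 1.1.
- hub_eye (a point): Centre of the mouth of the hole in the dark steel hub, a 34x34x40 mm block on the free (-y) end of the shaft. The hole, 11.6 mm wide, 2 mm chamfer, goes through the block (40 mm); at the start it faces up, its mouth 75 mm above the desk. Turns with the shaft: z points out of the hole, y along the shaft, whose axis lies 20 mm below the mouth (point z = -20 mm).
- stage_top (a point): Centre of the top face of the aluminium stage, 80 x 80 mm with a 3.5 mm rim, above the eccentric disc. 117 mm above the desk at the start, 130 mm at the highest point. Centre 140 mm to the +y side of the hub hole.
- petri_centre (a point): Centre of the petri dish with lid, 60 mm across and 15 mm high, loose on the stage.
- bar_rest: Grey plastic rest block 56 x 56 x 40 mm fixed to the desk, with an upright hole 12 mm wide and 38 mm deep in the middle of its top, in which the lever bar stands. Origin at desk level under its centre.
- bar_grip (a point): Point on the lever bar's axis, 95 mm from its lower end, mid of its upper part; z along the bar to its upper end. Round steel rod 10 mm thick, 150 mm long, rounded ends, 0.09 kg, collar 18 mm across from 36 to 42 mm above the lower end. It stands loose in the rest block, collar on the block's top, the 108 mm above the collar free.
- bar_tip (a point): The lower end of the lever bar, on its axis. Fully in, the collar sits on the hub and this point is 36 mm inside the hole.
- jar_centre (a point): Centre of a cream jar with black lid, 58 mm across, 71 mm high; to be left alone.
- weight_centre (a point): Centre of a brass weight, 27 mm across, 34 mm high; to be left alone.
- bung_centre (a point): Centre of a black rubber bung, 31 mm across, 26 mm high; to be left alone.
Things that resemble listed ones, but are neither listed nor needed, are in the scene too. What is shaped like the part that bears petri_centre but orange is not meant.

How it is judged:
On the way, in this order (a step that is already met when the one before it is completed fails the run):
1. the bar's short end is in the hub's hole, with the shaft not yet swung (z of bar_tip in the frame of hub_eye below -0.028 m and x of bar_tip in the frame of hub_eye between -0.005 and 0.005 m and y of bar_tip in the frame of hub_eye between -0.005 and 0.005 m and value of joint cam below 0.25 rad), for 0.2 s.
2. the stage is at its highest point (z of bar_tip in the frame of hub_eye below -0.028 m and x of bar_tip in the frame of hub_eye between -0.005 and 0.005 m and y of bar_tip in the frame of hub_eye between -0.005 and 0.005 m and z of stage_top in the frame of lift_stand above 0.129 m), for 0.2 s.
At the end, for the whole second after the job is handed in: Robot holds or presses the bar (over 0.5 N); its end is at least 28 mm inside the hub hole; the stage is still and within 1 mm of its highest point (top at least 129 mm above the desk, shaft within about 0.27 rad of 1.1 rad); the dish lies flat within 20 mm of the stage centre (all of step 2 and contact force between any of the fingers, the arm and lever_bar above 0.5 N and horizontal distance between petri_centre and stage_top below 0.02 m and distance between petri_centre and stage_top below 0.022 m and angle between petri_centre's own z axis and vertical below 0.15 rad and velocity of joint cam between -0.1 and 0.1 rad/s); the arm keeps its last pose, push and grip.
It fails at once if the petri dish falls off or tips (not (horizontal distance between petri_centre and stage_top below 0.02 m and distance between petri_centre and stage_top below 0.022 m and angle between petri_centre's own z axis and vertical below 0.15 rad)).
It fails at once if the jar, weight or bung is moved by more than 15 mm (distance of any of jar_centre, weight_centre, bung_centre from where it was at the start of the episode above 0.015 m).
It also fails if it takes over 51 s, if anything falls off the work surface, if the arm or the gripper's body presses on something with over 40 N, if the wrist force passes 120 N, or if a joint passes its speed limit or range.

## Working session

There is one attempt and no reset: what is moved stays moved. The work goes in short steps, Python scripts to look and compute and a tool call to move; the robot and the scene stay as the last step left them, time stands still between calls to the robot, and variables do not carry over. Pictures are saved under pics/ and viewed, about 8 in all and at most 12, crops included, and the job is handed in when it is done.

Besides the shell and the picture viewer there is one more tool, called after "Request:" as name(argument=value, ...) on one line, values as JSON. step_arm: Moves the arm, as the interface text tells. Its arguments: {"type":"object","properties":{"targets":{"type":"array"},"claw":{"type":"number"}},"required":["targets"]}

```bash
mkdir -p pics; cat > h.py <<'E'
import numpy as np, cv2
from plant import status, capture, workorder, search_frame, trace
def P(c): 
    R=cv2.Rodrigues(np.array(c["rvec"],float))[0]; return R,np.array(c["tvec"],float).ravel()
def proj(c,p):
    R,t=P(c); q=R@np.array(p,float)+t; return np.array([c["fx"]*q[0]/q[2]+c["cx"],c["fy"]*q[1]/q[2]+c["cy"]])
def onplane(c,uv,z):
    R,t=P(c); d=R.T@np.array([(uv[0]-c["cx"])/c["fx"],(uv[1]-c["cy"])/c["fy"],1]); o=-R.T@t
    return o+d*(z-o[2])/d[2]
E
python3 - <<'E'
from h import *
a=capture("scene"); b=capture("top")
for n,c in (("scene",a),("top",b)):
    cv2.imwrite(f"pics/{n}0.png",c["color"])
    R,t=P(c); print(n,"cam",(-R.T@t).round(3),c["fx"],"fwd",R[2].round(2))
    for l in ["lift_stand","hub_eye","stage_top","petri_centre","bar_rest","bar_grip","jar_centre","weight_centre","bung_centre"]:
        print(l,[(np.round(r["centre"],3).tolist(),round(r["confidence"],2),proj(c,r["centre"]).round().tolist()) for r in search_frame(l,c)[:3]])
print(status.read_state())
E
```

```text
scene cam [0.008 0.524 0.774] 365.37808252929466 fwd [ 0.52 -0.58 -0.62]
lift_stand [([0.552, 0.159, 0.021], 0.67, [189.0, 269.0])]
hub_eye [([0.545, 0.032, 0.059], 0.81, [223.0, 234.0])]
stage_top [([0.545, 0.171, 0.114], 0.77, [182.0, 249.0])]
petri_centre [([0.726, 0.157, 0.017], 0.75, [149.0, 239.0]), ([0.567, 0.153, 0.133], 0.67, [181.0, 235.0]), ([0.513, -0.302, 0.097], 0.18, [302.0, 174.0])]
bar_rest [([0.507, -0.285, 0.032], 0.9, [300.0, 193.0])]
bar_grip [([0.517, -0.299, 0.091], 0.68, [301.0, 175.0])]
jar_centre [([0.69, -0.323, 0.054], 0.83, [263.0, 163.0])]
weight_centre [([0.516, -0.294, 0.093], 0.69, [300.0, 176.0]), ([0.397, 0.164, 0.022], 0.66, [230.0, 303.0])]
bung_centre []
top cam [ 0.373 -0.091  1.093] 369.1136100557952 fwd [ 0.17 -0.   -0.99]
lift_stand [([0.547, 0.122, 0.008], 0.87, [185.0, 195.0]), ([0.549, 0.021, 0.066], 0.5, [217.0, 191.0])]
hub_eye [([0.549, 0.025, 0.069], 0.89, [216.0, 191.0]), ([0.547, 0.119, 0.009], 0.57, [186.0, 195.0])]
stage_top [([0.55, 0.025, 0.065], 0.6, [216.0, 191.0]), ([0.546, 0.132, 0.114], 0.56, [174.0, 189.0])]
petri_centre [(
[... 403 characters left out ...]
, 'joints': array([-1.31256205e+00,  2.99885224e-01,  1.52100968e+00, -3.11205542e-06,
        1.32074014e+00, -6.66020484e-02]), 'joint_velocities': array([ 6.07932686e-04, -9.65884500e-04, -1.08684775e-03,  2.40114868e-06,
        7.37309477e-04, -1.21066998e-03]), 'effort': array([ 4.25083172e-04, -5.43353570e+01, -3.61989963e+01, -2.18616771e-05,
        5.84904374e-04, -5.60315050e-05]), 'eef_pos': array([ 0.17552398, -0.52121548,  0.23128459]), 'orientation': array([-1.23216049e-05,  8.12143586e-01, -5.83457621e-01, -1.73115920e-05]), 'contact_force': array([ 0.10991649, -1.15729461,  0.26705981]), 'moment': array([-0.01230921, -0.02772697, -0.01367   ]), 'opening': 1.0021628710294297}
```

```bash
python3 -c "
import cv2,numpy as np
a=cv2.imread('pics/scene0.png');b=cv2.imread('pics/top0.png')
cv2.imwrite('pics/s0.png',cv2.resize(a,(800,600)));cv2.imwrite('pics/t0.png',cv2.resize(b,(800,600)))"
```

```text
(no output)
```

View pics/s0.png

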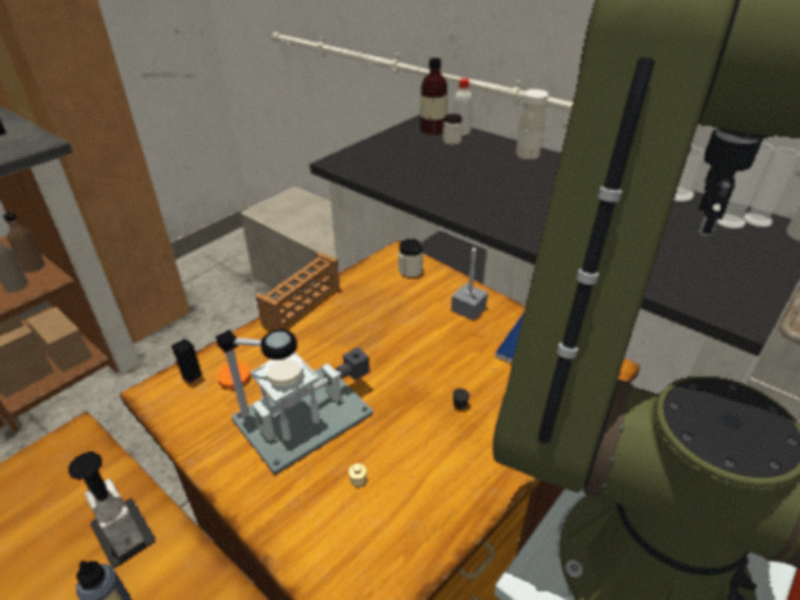

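View pics/t0.png

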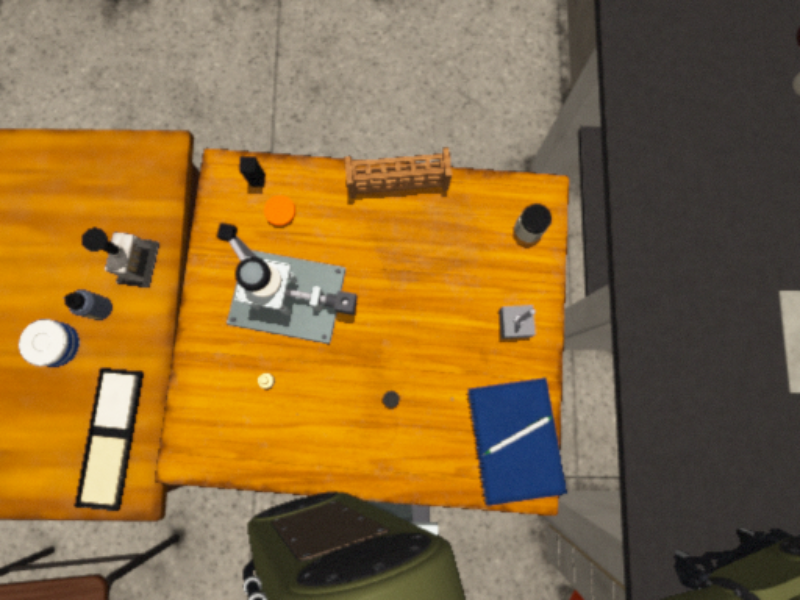

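The scene view shows the bar upright in the grey rest at (472,270), the hub at (355,362), and the lift stand with the dish at (285,373). The top view shows the bar at (525,318), the hub at (345,302), the bung at (390,400), the weight at (265,381) and the jar at (533,222).

Possible mix-ups:
- **For the bar:** the pen on the notebook at (520,435) in the top view. It lies flat and is white.
- **For the dish:** the orange disc at (280,210), excluded by the description.
- **For the hub:** the bearing at (316,297).

I choose the steel rod standing in the rest. Next is a close crop to check it.

```bash
python3 - <<'E'
from h import *
b=capture("top"); a=capture("scene"); c=b["color"]; s=a["color"]
def cr(i,x,y,w,h,W,H): return cv2.resize(i[y:y+h,x:x+w],(W,H),interpolation=cv2.INTER_CUBIC)
im=np.vstack([np.hstack([cr(c,140,155,90,70,450,350),cr(c,310,180,40,40,350,350)]),
  np.hstack([cr(s,140,200,110,60,440,240),cr(s,275,150,60,40,360,240)])])
cv2.imwrite("pics/c1.png",im)
m={l:trace(l,b)[0]["pixels"] for l in ["bar_rest","hub_eye","bar_grip","lift_stand"]}
for l in m:
    v,u=np.nonzero(m[l]); print(l,u.min(),u.max(),v.min(),v.max(),m[l].sum())
v,u=np.nonzero(m["lift_stand"]); print(cv2.minAreaRect(np.c_[u,v].astype(np.float32)))
# grey-green base corners by colour
hsv=cv2.cvtColor(c,cv2.COLOR_BGR2HSV)
g=((hsv[...,1]<70)).astype(np.uint8); k=np.zeros_like(g); k[150:225,140:235]=g[150:225,140:235]
n,lab,st,ct=cv2.connectedComponentsWithStats(k); i=1+st[1:,4].argmax(); v,u=np.nonzero(lab==i); print(st[i])
print(cv2.minAreaRect(np.c_[u,v].astype(np.float32)))
for l in ["bar_rest","hub_eye"]:
    v,u=np.nonzero(m[l]); r=cv2.minAreaRect(np.c_[u,v].astype(np.float32)); print(l,r)
p0=[proj(b,[x,y,.012]).round(1).tolist() for x,y in [(.55,.1),(.56,.1),(.55,.11)]]; print(p0)
vv,uu=np.nonzero(trace("bar_grip",a)[0]["pixels"]); print("scene bar",uu.min(),uu.max(),vv.min(),vv.max()); 
print(cv2.fitLine(np.c_[uu,vv].astype(np.float32),2,0,.01,.01).ravel())
for z in (.04,.15): print(z,proj(a,[.515,-.3,z]).round(1),proj(b,[.515,-.3,z]).round(1))
E
```

```text
bar_rest 319 342 194 216 423
hub_eye 183 227 185 200 266
bar_grip 330 339 200 206 33
lift_stand 140 227 143 218 3441
((176.9151611328125, 186.68605041503906), (98.64335632324219, 58.5304069519043), 20.820894241333008)
[ 140  150   88   70 3500]
((180.75, 185.25), (93.74349975585938, 56.28532409667969), 11.309932708740234)
bar_rest ((330.58624267578125, 205.03448486328125), (21.259645462036133, 22.754465103149414), 85.2363510131836)
hub_eye ((204.826904296875, 190.36538696289062), (44.51836395263672, 12.551432609558105), 11.309932708740234)
[[192.4, 193.8], [192.5, 190.5], [189.0, 193.8]]
scene bar 299 305 160 188
[ 9.7164586e-02 -9.9526834e-01  3.0216327e+02  1.7407143e+02]
0.04 [300.3 188.1] [329.3 205.8]
0.15 [302.9 159.9] [337.6 200.2]
```

View pics/c1.png

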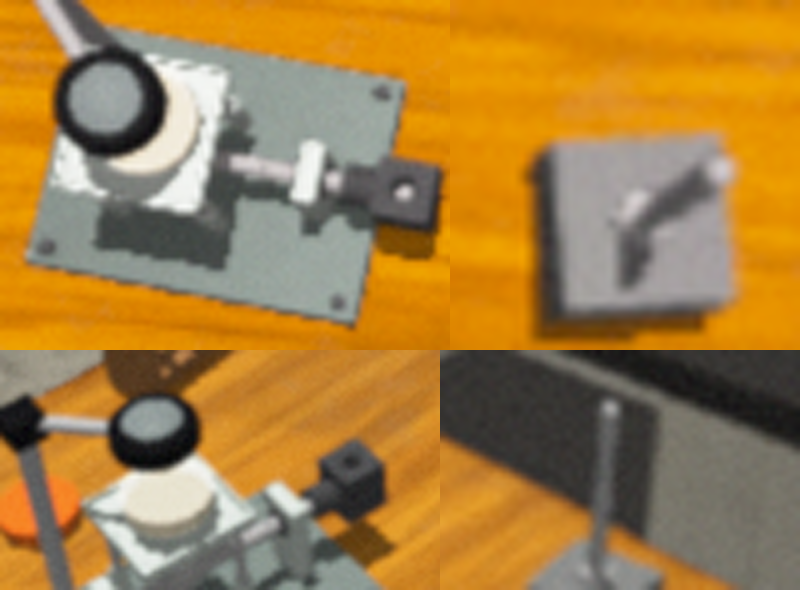

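```bash
python3 - <<'E'
from h import *
from scipy.optimize import least_squares
b=capture("top"); a=capture("scene")
C=[(221.1,171.3),(210.8,219.9),(145.2,207.5)]
W=[onplane(b,c,.012)[:2] for c in C]; print(np.round(W,4))
e=W[0]-W[1]; f=W[2]-W[1]; print(np.linalg.norm(e),np.linalg.norm(f),"yaw x",np.degrees(np.arctan2(e[1],e[0])),"yaw y",np.degrees(np.arctan2(-f[0],f[1])))
print("hub",onplane(b,(220.8,192.9),.075), "scene hub",onplane(a,(140+352/4-.5,200+(457-350)/4-.5),.075))
print("bartop",onplane(b,(341.1,199.2),.152),"scene",onplane(a,(303.3,159.2),.152))
print("rest", onplane(b,(330.6,204.6),.045))
for z in (.04,):
  m=trace("bar_rest",b)[0]["pixels"]; v,u=np.nonzero(m); print("restc",onplane(b,(331,205),.04))
# rest top corners (crop)
for q in [(552,150),(722,135),(735,300),(568,315)]:
    print("rc",onplane(b,(310+(q[0]-450)/8.75-.5,180+q[1]/8.75-.5),.04).round(4))
E
```

```text
[[0.6195 0.0167]
 [0.4732 0.043 ]
 [0.5077 0.2374]]
0.14860177154205553 0.19753395114470845 yaw x -10.161083238702584 yaw y -10.05776752986157
hub [0.5432593 0.0096136 0.075    ] scene hub [0.54597873 0.01206499 0.075     ]
bartop [ 0.51732986 -0.30859126  0.152     ] scene [ 0.51479948 -0.30154496  0.152     ]
rest [ 0.51774035 -0.30280136  0.045     ]
restc [ 0.51728114 -0.30493598  0.04      ]
rc [ 0.5413 -0.2771  0.04  ]
rc [ 0.547  -0.3334  0.04  ]
rc [ 0.4922 -0.3361  0.04  ]
rc [ 0.4867 -0.2813  0.04  ]
```

The crop confirms the choice: a steel rod with a collar in the grey rest. The base corners give the stand's yaw as −10.1°. The hub hole is at about (0.544, 0.010) and the bar at about (0.517, −0.304). I'll move above the bar with the jaws along the shaft.

```bash
cat >> h.py <<'E'
from scipy.spatial.transform import Rotation as Ro
def cur():
    s=status.read_state(); q=np.array(s["orientation"]); return np.array(s["eef_pos"]),Ro.from_quat(q[[1,2,3,0]]),s
YAW=np.radians(-10.1); SY=np.array([-np.sin(YAW),np.cos(YAW),0]); SX=np.array([np.cos(YAW),np.sin(YAW),0])
def goalR(th=0):  # jaws along -stand y, bar leaned th to -SX, tool z = down the bar
    up=np.cos(th)*np.array([0,0,1.])-np.sin(th)*SX; x=-SY; z=-up
    return Ro.from_matrix(np.c_[x,np.cross(z,x),z])
def row(p,R):
    p0,R0,_=cur(); return np.r_[R0.inv().apply(np.array(p)-p0)*1000,(R0.inv()*R).as_rotvec(degrees=True)].round(2).tolist()
E
python3 -c "
from h import *
print(row([.5165,-.3045,.21],goalR()))"
```

```text
[-96.57, -392.32, 21.26, 0.0, 0.0, 28.71]
```

Request:
step_arm(targets=[[-0.01,-0.04,0.002,0,0,3],[-0.02,-0.08,0.004,0,0,6],[-0.03,-0.12,0.006,0,0,9],[-0.04,-0.16,0.009,0,0,12],[-0.05,-0.2,0.011,0,0,15],[-0.06,-0.24,0.013,0,0,18],[-0.069,-0.28,0.015,0,0,21],[-0.079,-0.32,0.017,0,0,24]], claw=1)

```text
clock: 2.17
eef_pos: [0.4551, -0.3429, 0.2144]
orientation: [0.0, -0.672, 0.74, -0.0]
contact_force: [-0.3, -0.8, -0.1]
opening: 1.0
```

```bash
python3 -c "
from h import *
print(cur()[2]['clock'],cur()[0],cur()[2]['joints'],row([.5165,-.3045,.21],goalR()))"
```

```text
2.1667 [ 0.45513222 -0.34287328  0.21435871] [-7.09905384e-01  3.57445441e-01  1.48489432e+00 -2.23493394e-05
  1.29883574e+00  9.57559047e-01] [-44.12, -57.38, 4.37, -0.02, -0.01, 4.56]
```

Request:
step_arm(targets=[[-0.02,-0.029,0.002,0,0,2.3],[-0.044,-0.0575,0.004,0,0,4.6],[-0.044,-0.0575,0.004,0,0,4.6],[-0.044,-0.0575,0.004,0,0,4.6]])

```text
clock: 2.5
eef_pos: [0.5176, -0.3034, 0.2098]
orientation: [-0.0, -0.643, 0.766, 0.0]
contact_force: [-0.5, 0.2, -0.3]
opening: 0.997
```

```bash
python3 - <<'E'
from h import *
p,R,s=cur(); print(p,s['clock'])
a=capture("scene"); b=capture("top")
def cr(i,x,y,w,h,W,H): return cv2.resize(i[y:y+h,x:x+w],(W,H),interpolation=cv2.INTER_CUBIC)
cv2.imwrite("pics/c2.png",np.hstack([cr(a["color"],260,100,80,100,400,500),cr(b["color"],290,150,80,100,400,500)]))
print(proj(a,p),proj(b,p))
E
```

```text
[ 0.51758744 -0.30336557  0.20978946] 2.5
[304.36408526 142.43282665] [344.34941845 195.52164184]
```

View pics/c2.png

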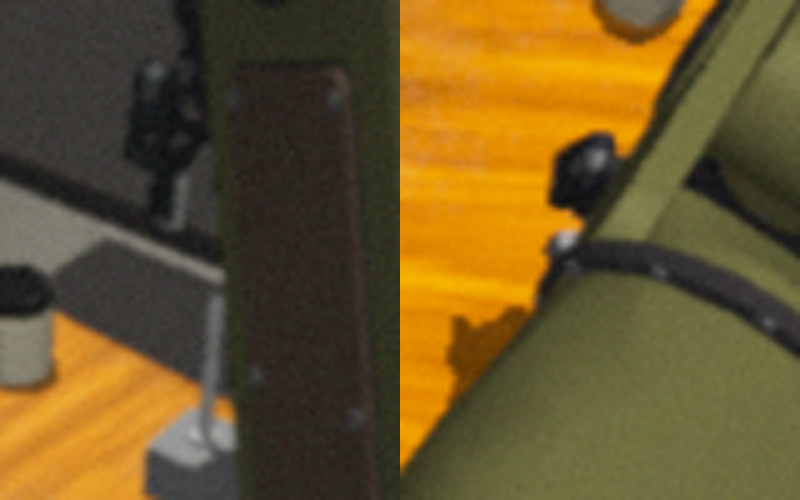

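The pictures show the bar rising at (215,330) below the gripper, though the arm hides most of it. The left finger tip at (165,215) is clear of the bar. I'll go down and grip.

Request:
step_arm(targets=[[0.001,0.001,0.03,0,0,0],[0.001,0.001,0.06,0,0,0],[0.001,0.001,0.09,0,0,0],[0.001,0.001,0.105,0,0,0],[0.001,0.001,0.119,0,0,0],[0.001,0.001,0.119,0,0,0]])

```text
clock: 3.1
eef_pos: [0.513, -0.3062, 0.0887]
orientation: [-0.001, -0.641, 0.767, 0.002]
contact_force: [-0.6, 0.2, -0.1]
opening: 0.997
```

Request:
step_arm(targets=[[0,0,0,0,0,0],[0,0,0,0,0,0],[0,0,0,0,0,0],[0,0,0,0,0,0],[0,0,0,0,0,0],[0,0,0,0,0,0],[0,0,0,0,0,0],[0,0,0,0,0,0]], claw=-1)

```text
clock: 3.77
eef_pos: [0.5131, -0.3062, 0.0891]
orientation: [-0.001, -0.641, 0.767, 0.002]
contact_force: [-0.2, 0.4, 3.7]
opening: 0.098
```

```bash
python3 -c "
from h import *
p,R,s=cur();print(p,s['opening']*85,s['moment'],s['contact_force'])"
```

```text
[ 0.51313623 -0.30623813  0.089141  ] 8.304601382980767 [ 0.1608338   0.07634354 -0.02499452] [-0.19205486  0.36058     3.68159162]
```

The opening of 8 mm means the bar is gripped. I'll lift it straight up.

Request:
step_arm(targets=[[0,0,-0.01,0,0,0],[0,0,-0.03,0,0,0],[0,0,-0.06,0,0,0],[0,0,-0.09,0,0,0],[0,0,-0.12,0,0,0],[0,0,-0.15,0,0,0],[0,0,-0.15,0,0,0]])

```text
clock: 4.35
eef_pos: [0.5148, -0.3073, 0.2463]
orientation: [0.001, -0.641, 0.767, -0.003]
contact_force: [1.1, -0.2, -1.1]
opening: 0.097
```

```bash
python3 -c "
from h import *
p,R,s=cur();print(p,s['opening']*85,s['moment'],s['contact_force'])
print(row([.50,-.06,.235],goalR()),row([.5435,.0105,.235],goalR()))"
```

```text
[ 0.51484163 -0.30732356  0.24629983] 8.211082603013049 [-0.00011397 -0.06223834 -0.03308969] [ 1.09613548 -0.24828038 -1.06088368]
[-240.81, 58.47, 10.34, -0.3, -0.16, -0.1] [-317.9, 28.14, 10.29, -0.3, -0.16, -0.1]
```

Request:
step_arm(targets=[[-0.03,0.003,0.002,0,0,0],[-0.07,0.006,0.004,0,0,0],[-0.11,0.01,0.006,0,0,0],[-0.15,0.013,0.008,0,0,0],[-0.19,0.017,0.01,0,0,0],[-0.23,0.02,0.01,0,0,0],[-0.265,0.023,0.01,0,0,0],[-0.295,0.026,0.01,0,0,0]])

```text
clock: 5.02
eef_pos: [0.5413, -0.01, 0.2356]
orientation: [0.001, -0.642, 0.767, -0.003]
contact_force: [0.8, -0.0, -0.3]
opening: 0.096
```

```bash
python3 -c "
from h import *
p,R,s=cur();print(p,s['opening']*85)
print(row([.5435,.0105,.235],goalR()))"
```

```text
[ 0.54127024 -0.00998705  0.23561655] 8.193483734904879
[-20.56, 1.42, 0.56, -0.3, -0.15, -0.05]
```

Request:
step_arm(targets=[[-0.01,0.001,0.0,-0.3,-0.1,0],[-0.0205,0.0015,0.0,-0.3,-0.1,0],[-0.0205,0.0015,0.0,-0.3,-0.1,0],[-0.0205,0.0015,0.0,-0.3,-0.1,0]])

```text
clock: 5.35
eef_pos: [0.5434, 0.0098, 0.2355]
orientation: [-0.0, -0.642, 0.767, -0.0]
contact_force: [0.1, -1.3, -0.7]
opening: 0.098
```

```bash
python3 - <<'E'
from h import *
p,R,s=cur(); print(p,s['clock'],R.as_matrix()[:,2])
a=capture("scene"); b=capture("top")
def cr(i,x,y,w,h,W,H): return cv2.resize(i[y:y+h,x:x+w],(W,H),interpolation=cv2.INTER_CUBIC)
cv2.imwrite("pics/c3.png",np.hstack([cr(a["color"],190,160,70,90,420,540),cr(b["color"],180,150,60,90,360,540)]))
for z in (.19,.155): print(z,proj(a,[p[0],p[1],z]),proj(b,[p[0],p[1],z]))
for n,c in (("a",a),("b",b)):
    for r in search_frame("bar_grip",c)[:2]: print(n,np.round(r["centre"],4),r["confidence"])
    for r in search_frame("hub_eye",c)[:2]: print(n,"hub",np.round(r["centre"],4),r["confidence"])
    t=trace("bar_grip",c)
    if t:
        v,u=np.nonzero(t[0]["pixels"]); print(u.min(),u.max(),v.min(),v.max(),cv2.fitLine(np.c_[u,v].astype(np.float32),2,0,.01,.01).ravel())
E
```

```text
[0.54343376 0.00981393 0.23552274] 5.35 [-2.18788853e-04 -1.19653361e-03 -9.99999260e-01]
0.19 [226.50508485 193.77212565] [216.36972847 185.17276187]
0.155 [227.21504336 204.1616407 ] [217.80649697 187.69842061]
a [0.5431 0.02   0.1898] 0.44
a hub [0.5491 0.0317 0.0561] 0.57
223 228 183 205 [6.8560258e-02 9.9764699e-01 2.2541936e+02 1.9370967e+02]
```

View pics/c3.png

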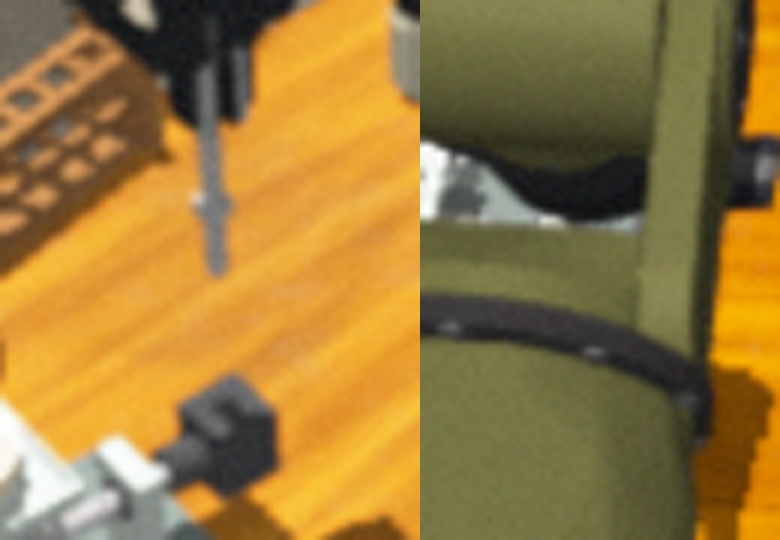

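The bar hangs upright with its tip at (226,205) and its collar at (225,194) in the scene picture. The hub is below it, but the top view is blocked. I need the hole's exact pixel from the earlier clear picture, so I'll take one enlarged crop of both.

```bash
python3 - <<'E'
from h import *
a=capture("scene"); 
A=cv2.imread("pics/scene0.png"); B=cv2.imread("pics/top0.png")
def cr(i,x,y,w,h,s): return cv2.resize(i[y:y+h,x:x+w],None,fx=s,fy=s,interpolation=cv2.INTER_CUBIC)
im=np.hstack([cr(A,210,210,30,36,12),cr(B,205,178,30,36,12)])
im=np.clip(im.astype(float)*1.6,0,255).astype(np.uint8); cv2.imwrite("pics/c4.png",im)
p=cur()[0]; print(p)
for uv in [(225.7,205.4),(226,205.4)]: print(onplane(a,uv,.1505))
E
```

```text
[0.54339967 0.01009542 0.23553371]
[0.5468754  0.01235971 0.1505    ]
[0.54626526 0.01184828 0.1505    ]
```

View pics/c4.png

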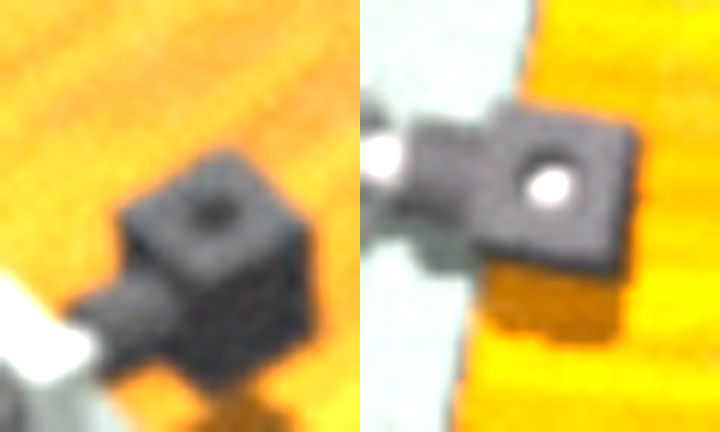

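```bash
python3 - <<'E'
from h import *
a=capture("scene"); b=capture("top")
print(onplane(a,(227.25,226.8),.075),onplane(b,(220.3,192.25),.075))
E
```

```text
[0.54498352 0.01411345 0.075     ] [0.54508714 0.0110623  0.075     ]
```

The hub hole is at about (0.545, 0.012), and in the same camera the tip needs about −1.5 mm in x and +2 mm in y. I'll correct, go down to just above the mouth and let the arm settle.

Request:
step_arm(targets=[[-0.0017,0.0018,0.0,0,0,0],[-0.0017,0.0018,0.02,0,0,0],[-0.0017,0.0018,0.04,0,0,0],[-0.0017,0.0018,0.055,0,0,0],[-0.0017,0.0018,0.066,0,0,0],[-0.0017,0.0018,0.066,0,0,0],[-0.0017,0.0018,0.066,0,0,0]])

```text
clock: 6.48
eef_pos: [0.542, 0.0123, 0.1698]
orientation: [-0.0, -0.642, 0.767, -0.0]
contact_force: [-0.9, 0.3, -0.1]
opening: 0.099
```

```bash
python3 - <<'E'
from h import *
p,R,s=cur(); print(p,s['contact_force'],s['clock'],row([.5419,.0121,p[2]],goalR()))
a=capture("scene")
im=cv2.resize(a["color"][190:245,195:255],None,fx=10,fy=10,interpolation=cv2.INTER_CUBIC)
cv2.imwrite("pics/c5.png",np.clip(im.astype(float)*1.6,0,255).astype(np.uint8))
E
```

```text
[0.54198144 0.01230793 0.16975913] [-0.94620517  0.32781109 -0.12767691] 6.4833 [0.22, 0.04, 0.0, 0.01, -0.05, -0.05]
```

View pics/c5.png

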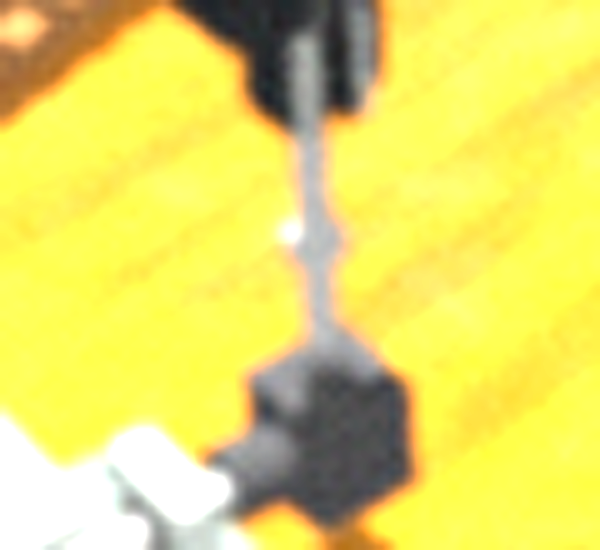

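The tip, at about (227.0,224.2) in the picture, sits just above the hole at (227.2,226.8), so it is aligned. I'll go down gently.

Request:
step_arm(targets=[[0,0,0.004,0,0,0],[0,0,0.008,0,0,0],[0,0,0.012,0,0,0],[0,0,0.016,0,0,0]])

```text
clock: 6.87
eef_pos: [0.5421, 0.0123, 0.1541]
orientation: [-0.0, -0.642, 0.767, -0.0]
contact_force: [-1.5, 0.7, 1.3]
opening: 0.1
```

Request:
step_arm(targets=[[0,0,0.004,0,0,0],[0,0,0.008,0,0,0],[0,0,0.012,0,0,0]])

```text
clock: 7.12
eef_pos: [0.5419, 0.0124, 0.1416]
orientation: [-0.0, -0.642, 0.767, -0.0]
contact_force: [-2.8, 0.4, 1.5]
opening: 0.097
```

Request:
step_arm(targets=[[0,0,0.004,0,0,0],[0,0,0.008,0,0,0],[0,0,0.012,0,0,0],[0,0,0.015,0,0,0]])

```text
clock: 7.45
eef_pos: [0.5418, 0.0124, 0.1261]
orientation: [-0.0, -0.642, 0.767, -0.0]
contact_force: [-4.0, 1.2, 0.8]
opening: 0.1
```

Request:
step_arm(targets=[[0,0,0.002,0,0,0],[0,0,0.004,0,0,0],[0,0,0.004,0,0,0]])

```text
clock: 7.7
eef_pos: [0.5425, 0.0124, 0.1239]
orientation: [0.0, -0.642, 0.767, -0.001]
contact_force: [-8.1, 1.1, 18.4]
opening: 0.099
```

```bash
python3 - <<'E'
from h import *
p,R,s=cur(); print(p,s['contact_force'],s['moment'],s['joints'],s['clock'])
a=capture("scene")
im=cv2.resize(a["color"][190:245,195:255],None,fx=10,fy=10,interpolation=cv2.INTER_CUBIC)
cv2.imwrite("pics/c6.png",np.clip(im.astype(float)*1.6,0,255).astype(np.uint8))
E
```

```text
[0.54252623 0.0124269  0.12386732] [-8.12729313  1.10858437 18.42532272] [0.32311011 1.78933516 0.01425724] [-4.43059371e-02  3.95880514e-01  1.65756367e+00 -7.20284491e-04
  1.08625238e+00  1.70384899e+00] 7.7
```

View pics/c6.png

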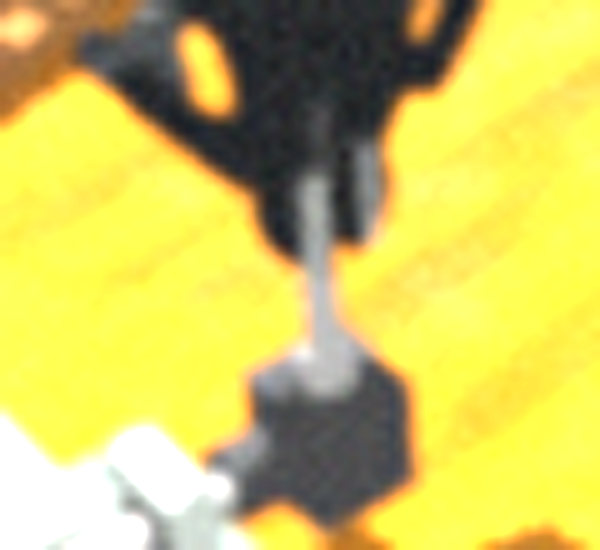

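The collar (328,370) sits on the hub and the reaction is 18 N, so the bar is fully in. Now I'll swing it about the shaft axis, 4° per row, turning the tool with the bar.

Request:
step_arm(targets=[[0,0.0048,0.0004,4,0,0],[0,0.0096,0.0011,8,0,0],[0,0.0143,0.0021,12,0,0],[0,0.0189,0.0035,16,0,0],[0,0.0189,0.0035,16,0,0]])

```text
clock: 8.17
eef_pos: [0.5235, 0.016, 0.1211]
orientation: [0.092, -0.635, 0.759, -0.11]
contact_force: [3.0, 0.1, 0.1]
opening: 0.098
```

```bash
cat >> h.py <<'E'
PV=np.array([.5455,.0124,.055])
def swing(ths):
    p,R,s=cur(); z=R.as_matrix()[:,2]; th=np.degrees(np.arctan2(z@SX,-z[2]))
    d=p-PV; L=np.array([d@SX,d[2]]); print("clock",s['clock'],"tilt",th,"polar",L,np.hypot(*L),"axial/lat F",s['contact_force'],s['moment'],s['joints'].round(3),s['opening'])
    for t in ths:
        r=np.radians(t); up=np.cos(r)*np.array([0,0,1])-np.sin(r)*SX; w=np.cos(r)*SX+np.sin(r)*np.array([0,0,1])
        print(t,row(PV+.069*up-.003*w+(p-PV)@SY*SY,goalR(r)))
E
python3 -c "
from h import *
swing([16,24,32,40])"
```

```text
clock 8.1667 tilt 16.489401688702657 polar [-0.02229869  0.06607246] 0.06973379183228585 axial/lat F [3.04536641 0.12777165 0.14309811] [ 0.09126365 -0.34315407  0.02825157] [-0.018  0.24   1.905 -0.068  0.713  1.774] 0.09788684402231503
16 [-0.0, -0.22, 0.66, -0.49, -0.0, -0.01]
24 [0.0, 9.37, 1.67, 7.51, -0.0, -0.01]
32 [0.0, 18.71, 4.0, 15.51, -0.0, -0.01]
40 [0.0, 27.65, 7.61, 23.51, -0.0, -0.01]
```

Request:
step_arm(targets=[[0,0.0045,0.0009,3.5,0,0],[0,0.0094,0.0017,7.5,0,0],[0,0.0141,0.0028,11.5,0,0],[0,0.0187,0.004,15.5,0,0],[0,0.0187,0.004,15.5,0,0]])

```text
clock: 8.58
eef_pos: [0.5064, 0.0194, 0.1124]
orientation: [0.179, -0.617, 0.736, -0.213]
contact_force: [-3.0, 0.6, 14.1]
opening: 0.098
```

```bash
cat >> h.py <<'E'
def u_(t): r=np.radians(t); return np.cos(r)*np.array([0,0,1])-np.sin(r)*SX
def w_(t): r=np.radians(t); return np.cos(r)*SX+np.sin(r)*np.array([0,0,1])
def piv(b,t): return row(PV+.088*u_(b)-.019*u_(t)-.003*w_(t),goalR(np.radians(t)))
E
python3 -c "
from h import *
swing([32])
for b,t in [(32,32),(36,35),(40,37),(44,37),(48,37),(52,37),(56,37),(60,37),(63,37)]: print(b,t,piv(b,t))"
```

```text
clock 8.5833 tilt 32.336785728134046 polar [-0.03968944  0.05741406] 0.069797033995288 axial/lat F [-2.9620061   0.62310632 14.11776835] [-0.01529979 -0.49066156  0.00846223] [ 0.014  0.151  2.125 -0.319  0.324  2.036] 0.09791209368932219
32 [0.0, -0.23, 0.72, -0.34, 0.08, 0.04]
32 32 [0.05, -0.23, 0.72, -0.34, 0.08, 0.04]
36 35 [0.05, 4.91, 1.04, 2.66, 0.08, 0.04]
40 37 [0.05, 10.36, 1.71, 4.66, 0.08, 0.04]
44 37 [0.04, 16.41, 2.74, 4.66, 0.08, 0.04]
48 37 [0.04, 22.38, 4.19, 4.66, 0.08, 0.04]
52 37 [0.04, 28.23, 6.05, 4.66, 0.08, 0.04]
56 37 [0.04, 33.94, 8.32, 4.66, 0.08, 0.04]
60 37 [0.04, 39.48, 10.98, 4.66, 0.08, 0.04]
63 37 [0.04, 43.5, 13.22, 4.66, 0.08, 0.04]
```

The joints are near the wrist's limit (j5 = 0.32). From here I'll hold the tool tilt and let the bar pivot in the pads while the grasp point follows the arc.

```bash
python3 -c "
from h import *
for b,t in [(36,32),(40,32),(44,32),(48,31),(52,30),(56,30),(60,30)]: print(b,t,piv(b,t))"
```

```text
36 32 [0.05, 5.91, 0.9, -0.34, 0.08, 0.04]
40 32 [0.04, 12.02, 1.51, -0.34, 0.08, 0.04]
44 32 [0.04, 18.08, 2.54, -0.34, 0.08, 0.04]
48 31 [0.04, 24.38, 3.93, -1.34, 0.08, 0.04]
52 30 [0.04, 30.56, 5.73, -2.34, 0.08, 0.04]
56 30 [0.04, 36.27, 8.0, -2.34, 0.08, 0.04]
60 30 [0.04, 41.8, 10.66, -2.34, 0.08, 0.04]
```

Request:
step_arm(targets=[[0,0.003,0.0008,-0.3,0,0],[0,0.006,0.001,-0.3,0,0],[0,0.009,0.0012,-0.3,0,0],[0,0.012,0.0015,-0.3,0,0],[0,0.012,0.0015,-0.3,0,0]])

```text
clock: 9.0
eef_pos: [0.4995, 0.0208, 0.107]
orientation: [0.18, -0.617, 0.736, -0.213]
contact_force: [3.6, -4.7, 9.4]
opening: 0.098
```

```bash
python3 -c "
from h import *
swing([32])
for b,t in [(40,32),(44,32),(48,31),(52,30),(56,30),(60,30),(63,30)]: print(b,t,piv(b,t))"
```

```text
clock 9.0 tilt 32.421442673048304 polar [-0.04680912  0.05197508] 0.0699464215334172 axial/lat F [ 3.58468363 -4.66050091  9.38013639] [-1.08355557 -1.63882182 -0.50547007] [ 0.018  0.148  2.147 -0.342  0.306  2.062] 0.09836836684374774
32 [0.0, -9.15, -0.05, -0.42, 0.15, 0.03]
40 32 [0.24, 3.1, 0.72, -0.42, 0.15, 0.03]
44 32 [0.24, 9.16, 1.74, -0.42, 0.15, 0.03]
48 31 [0.24, 15.46, 3.12, -1.42, 0.15, 0.03]
52 30 [0.24, 21.64, 4.91, -2.42, 0.15, 0.03]
56 30 [0.24, 27.35, 7.17, -2.42, 0.15, 0.03]
60 30 [0.25, 32.89, 9.82, -2.42, 0.15, 0.03]
63 30 [0.25, 36.92, 12.06, -2.42, 0.15, 0.03]
```

Request:
step_arm(targets=[[0,0.004,0.0008,-0.4,0,0],[0,0.008,0.0014,-0.4,0,0],[0,0.012,0.002,-0.7,0,0],[0,0.0155,0.003,-1.4,0,0],[0,0.0155,0.003,-1.4,0,0]])

```text
clock: 9.42
eef_pos: [0.4899, 0.0228, 0.0977]
orientation: [0.174, -0.619, 0.738, -0.206]
contact_force: [1.8, -2.4, 8.6]
opening: 0.103
```

```bash
python3 - <<'E'
from h import *
swing([32])
for b,t in [(48,31),(52,30),(56,30),(60,30),(63,30)]: print(b,t,piv(b,t))
a=capture("scene")
im=cv2.resize(a["color"][170:280,130:260],None,fx=5,fy=5,interpolation=cv2.INTER_CUBIC)
cv2.imwrite("pics/c7.png",np.clip(im.astype(float)*1.5,0,255).astype(np.uint8))
E
```

```text
clock 9.4167 tilt 31.278265276799676 polar [-0.05654849  0.04274605] 0.07088692715731626 axial/lat F [ 1.78200392 -2.43386133  8.6087643 ] [-0.56048083 -0.91897503 -0.23420151] [ 0.021  0.152  2.164 -0.334  0.304  2.06 ] 0.10274194963051224
32 [-0.01, -22.27, -3.06, 0.72, 0.21, 0.01]
48 31 [0.46, 2.28, 0.6, -0.28, 0.21, 0.01]
52 30 [0.47, 8.42, 2.51, -1.28, 0.21, 0.01]
56 30 [0.47, 14.09, 4.88, -1.28, 0.21, 0.01]
60 30 [0.48, 19.58, 7.65, -1.28, 0.21, 0.01]
63 30 [0.49, 23.56, 9.97, -1.28, 0.21, 0.01]
```

View pics/c7.png

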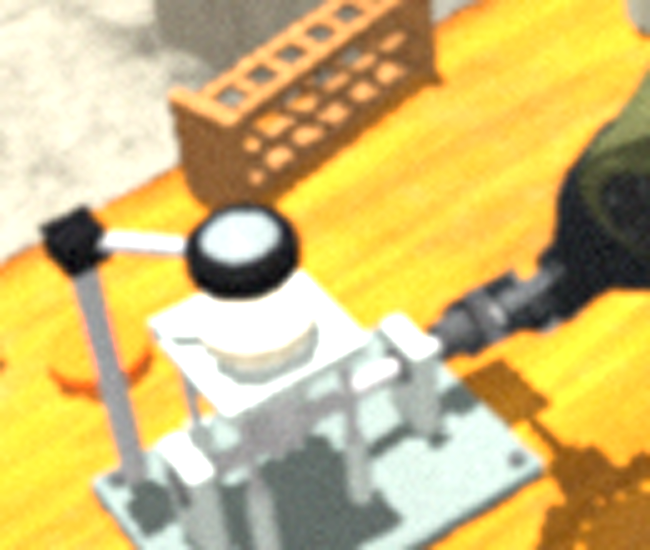

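The dish at (260,320) is on the raised stage, and the bar leans towards the robot, held in the fingers at (545,280). I'll continue along the arc.

Request:
step_arm(targets=[[0,0.004,0.0012,-0.5,0,0],[0,0.0084,0.0025,-1.3,0,0],[0,0.0115,0.0037,-1.3,0,0],[0,0.0141,0.0049,-1.3,0,0],[0,0.0141,0.0049,-1.3,0,0]])

```text
clock: 9.88
eef_pos: [0.482, 0.0243, 0.0874]
orientation: [0.169, -0.62, 0.74, -0.198]
contact_force: [4.7, -1.2, 3.5]
opening: 0.094
```

```bash
python3 - <<'E'
from h import *
swing([])
p,R,s=cur(); z=R.as_matrix()[:,2]; B=p-.019*z-.003*R.as_matrix()[:,1]-PV; print("bar angle est",np.degrees(np.arctan2(-(B@SX),B[2])),np.linalg.norm(B))
for b,t in [(56,30),(60,30),(63,30),(65,30)]: print(b,t,piv(b,t))
E
```

```text
clock 9.8833 tilt 30.217571843408358 polar [-0.06458254  0.03242007] 0.0722631692702753 axial/lat F [ 4.65497426 -1.18253529  3.50390013] [-0.28911962 -0.879405   -0.17925213] [ 0.023  0.163  2.178 -0.332  0.297  2.062] 0.09375455926198246
bar angle est 54.86778838290647 0.08749277786997048
56 30 [0.63, 1.86, 0.26, -0.22, 0.25, 0.01]
60 30 [0.64, 7.29, 3.13, -0.22, 0.25, 0.01]
63 30 [0.65, 11.23, 5.52, -0.22, 0.25, 0.01]
65 30 [0.66, 13.78, 7.23, -0.22, 0.25, 0.01]
```

Request:
step_arm(targets=[[0.0005,0.004,0.0014,-0.2,0,0],[0.0005,0.008,0.0034,-0.2,0,0],[0.0005,0.012,0.006,-0.2,0,0],[0.0005,0.0138,0.0072,-0.2,0,0],[0.0005,0.0138,0.0072,-0.2,0,0],[0.0005,0.0138,0.0072,-0.2,0,0]])

```text
clock: 10.38
eef_pos: [0.4749, 0.0254, 0.0751]
orientation: [0.169, -0.621, 0.74, -0.198]
contact_force: [4.6, -1.6, 3.1]
opening: 0.092
```

```bash
python3 - <<'E'
from h import *
swing([])
p,R,s=cur(); z=R.as_matrix()[:,2]; B=p-.019*z-.003*R.as_matrix()[:,1]-PV; print("bar angle est",np.degrees(np.arctan2(-(B@SX),B[2])),np.linalg.norm(B))
for b,t in [(62,30),(64,30),(65,30)]: print(b,t,piv(b,t))
a=capture("scene"); b=capture("top"); A=cv2.imread("pics/scene0.png")
f=lambda c:cv2.resize(c[205:285,140:250],None,fx=7,fy=6,interpolation=cv2.INTER_CUBIC)
im=cv2.resize(a["color"][190:270,150:250],None,fx=7.5,fy=7.5,interpolation=cv2.INTER_CUBIC)
cv2.imwrite("pics/c8.png",np.clip(im.astype(float)*1.5,0,255).astype(np.uint8))
for l in ("petri_centre","stage_top"):
  for n,c in (("a",a),("b",b)):
    print(l,n,[(np.round(r["centre"],3),round(r["confidence"],2)) for r in search_frame(l,c)[:2]])
# vertical rise by correlation of the stage/dish patch vs first picture
T=A[232:258,166:200]; W=a["color"][215:275,150:216]
r=cv2.matchTemplate(W,T,cv2.TM_CCOEFF_NORMED); _,m,_,l=cv2.minMaxLoc(r); print("patch shift",l[0]+150-166,l[1]+215-232,m)
S=np.array(PV)+.14*SY
print("expected px/13.5mm",proj(a,[S[0],S[1],.13])-proj(a,[S[0],S[1],.1165]))
E
```

```text
clock 10.3833 tilt 30.161352431592913 polar [-0.0717582   0.02005848] 0.07450893680169948 axial/lat F [ 4.57047093 -1.59239022  3.14674826] [-0.23192658 -0.91996945 -0.0429456 ] [ 0.026  0.178  2.201 -0.379  0.262  2.114] 0.0918843418083451
bar angle est 64.23359372693812 0.08740094152957473
62 30 [0.39, -2.49, -2.37, -0.16, 0.29, 0.01]
64 30 [0.39, 0.09, -0.71, -0.16, 0.29, 0.01]
65 30 [0.4, 1.36, 0.16, -0.16, 0.29, 0.01]
petri_centre a [(array([0.726, 0.161, 0.017]), 0.62), (array([ 0.69 , -0.325,  0.053]), 0.57)]
petri_centre b [(array([0.738, 0.153, 0.013]), 0.89), (array([0.566, 0.131, 0.147]), 0.55)]
stage_top a [(array([0.538, 0.173, 0.127]), 0.94), (array([0.549, 0.074, 0.059]), 0.68)]
stage_top b [(array([0.545, 0.128, 0.126]), 0.65)]
patch shift -1 -3 0.8222998380661011
expected px/13.5mm [-0.70136642 -3.81943211]
```

View pics/c8.png

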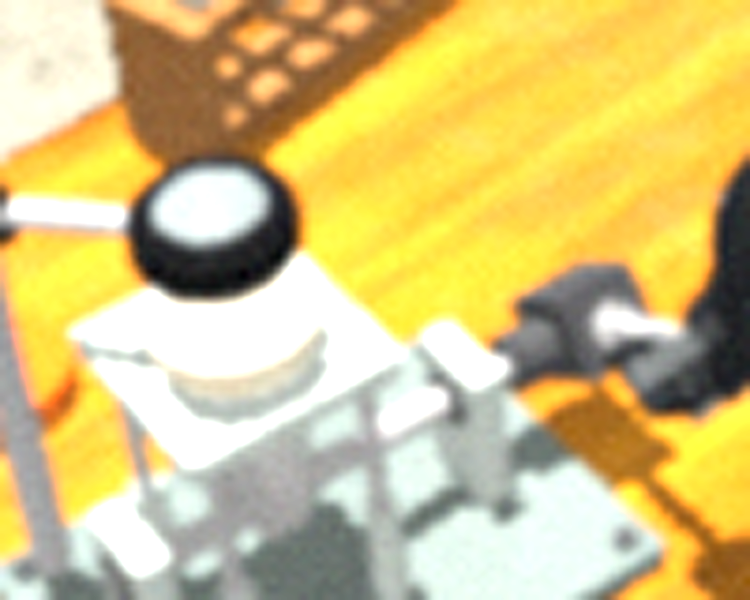

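The stage is up with the dish flat on it at (245,340), and the bar is held at (650,325). Last check before handing in: a sub-pixel measure of the stage's rise and a close look at how the collar sits.

```bash
python3 - <<'E'
from h import *
a=capture("scene"); A=cv2.imread("pics/scene0.png"); C=a["color"]
S=4; up=lambda i:cv2.resize(i,None,fx=S,fy=S,interpolation=cv2.INTER_CUBIC)
for (x,y,w,h) in [(158,245,44,16),(170,240,30,20),(176,250,20,12)]:
    T=up(A[y:y+h,x:x+w]); W=up(C[y-8:y+h+6,x-6:x+w+6]); r=cv2.matchTemplate(W,T,cv2.TM_CCOEFF_NORMED); _,m,_,l=cv2.minMaxLoc(r); print(l[0]/S-6,l[1]/S-8,m)
im=cv2.resize(C[215:255,212:262],None,fx=14,fy=14,interpolation=cv2.INTER_CUBIC); im=np.clip(im*1.8,0,255).astype(np.uint8)
q=lambda p:tuple(int(v) for v in (proj(a,p)-[212,215]+.5)*14)
PVs=PV+[0,.0017,0]
for th,col in ((62,(0,255,0)),):
    for d in (.020,.026,.07): 
        c=PVs+d*u_(th); rad=.009
        pts=[q(c+rad*(np.cos(k)*SY+np.sin(k)*w_(th))) for k in np.linspace(0,6.28,30)]
        cv2.polylines(im,[np.array(pts)],True,col,1)
cv2.imwrite("pics/c9.png",im); s=cur()[2]; print(cur()[0],s["contact_force"],s["opening"],np.abs(s["joint_velocities"]).max(),s["clock"])
E
```

```text
-0.5 -3.5 0.8215466141700745
-0.75 -4.0 0.9269624948501587
-1.5 -3.75 0.9074873328208923
[0.47495948 0.02536243 0.07514124] [ 4.7708061  -0.90283838  2.03739759] 0.09329406085222647 0.0009112397681294909 10.7333
```

View pics/c9.png

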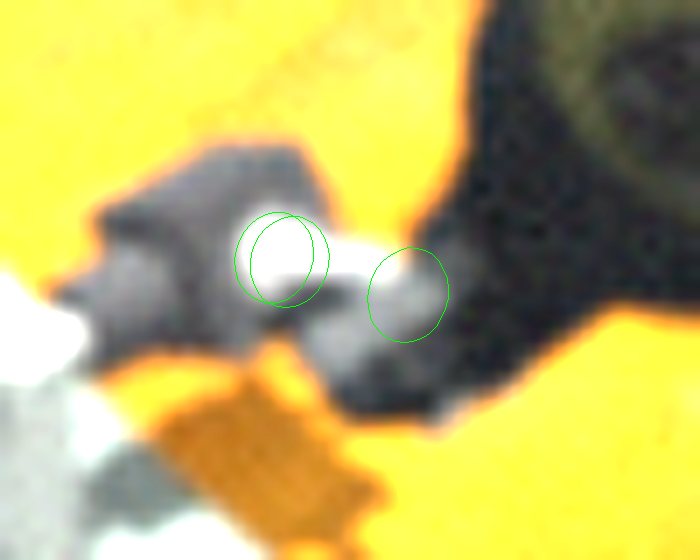

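The collar at (280,258) sits on the hub face where the overlay predicts. The stage has risen about 3.5–4.0 px against 3.8 px expected, and everything is still. I'm handing in.

```bash
python3 -c "
from h import *
print(workorder.job_done()); s=status.read_state(); print(s['clock'],s['contact_force'],s['opening'])"
```

```text
the job is handed in; nothing more can be done
None
the job is handed in; nothing more can be done
```

The lever bar is fully in the hub hole and swung to about 64° by my estimate, against the 63° peak. I handed the job in with the gripper still holding it there. The hand-in reports no verdict.

**What I did:** I gripped the bar in its rest and lifted it out. I lowered it into the hub until the collar seated, with about 18 N of reaction. I then swung it towards the robot, turning the gripper with the bar to 32°. From there I let the bar pivot in the pads, because wrist joint 5 was close to its limit.

**Last checks, at about 10.7 s:**
- **Stage height:** it rose 3.5–4.0 px in the picture, against 3.8 px expected for the full lift. One pixel is about 3.5 mm, so this check cannot confirm 1 mm. The angle estimate is the stronger evidence, since anything within about 15° of the peak is enough.
- **Bar depth:** the collar lies where predicted on the hub face, and the distance from the shaft to the grip had changed by less than 1 mm.
- **Grip and stillness:** the force on the tool was about 5 N with the bar gripped, and the joints were still.
- **Dish:** it looks flat and centred on the stage in the picture. The dish detector did not confirm this from the scene camera: its best hit was the orange look-alike. The top camera gave a weaker hit (0.55) at about the right place.
- **Jar, weight and bung:** I made no final check on these. The arm's path stayed away from all three.

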